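Seat a bayonet lens cell on a scope barrel

TASK

Pick up the black knurled lens cell and set it, lens upward, over the steel spigot of the green scope barrel. Turn it until its hidden keyways drop over the four brass pins, then press it down against the spring ring until it is fully home on the barrel's shoulder. Finish while still holding it pressed home in the gripper, since the spring lifts it again if you let go; leave the other things on the bench where they are.

Things in the scene. Friction and masses are not known exactly. Their poses are not given: they have to be found in the camera images.
- cell: Loose round lens cell, 100 to 200 g, black, knurled, a thin red ring low down, a glass lens on its flat top; it stands lens up on the bench. 56 mm outside diameter (54 mm over its lower 33 mm), 46 mm tall; the outside looks the same all round. Origin: centre of its underside; z up through the lens.
- cell_grip (a point): Point on the cell's axis 39 mm above its underside, 7 mm below its top: height for the middle of the finger pads.
- bore_mouth (a point): Centre of the cell's open underside (same point and axes as the cell's origin). Blind bore 32.4 mm in diameter, 33 mm deep. Four keyways, about 8 mm wide, run up the bore wall for its full depth at the +x, +y, -x and -y directions of this frame; they cannot be seen from above or outside.
- mount: Fixed green scope barrel, 68 mm in diameter, upright in a round aluminium foot (110 mm diameter, 16 mm high). Origin: centre of the foot's underside on the bench; z up. Its flat top, the shoulder, is 70 mm above the bench; a steel spigot 30 mm in diameter rises 30 mm from it, the last 4.5 mm tapering to 23 mm. It cannot turn or move.
- shoulder (a point): Centre of the barrel's shoulder, 70 mm above the bench, on the spigot axis. The cell is fully home when its underside lies on the shoulder (cell origin at this point).
- pin_tops (a point): On the spigot axis, 20.5 mm above the shoulder, level with the tops of four radial brass pins (5 mm thick, 90 degrees apart, reaching 21 mm from the axis). The pins' angle differs every time, no frame tells it: see or feel it. A cell at a wrong angle rests on them at this height; within about 5 degrees of the right one (repeats every 90) it drops 15 mm to the spring ring.
- spigot_top (a point): Centre of the spigot's top face, 100 mm above the bench.
- seat (a joint): Copper-coloured spring ring (about 46 mm outside diameter) round the foot of the spigot, standing 5 mm proud of the shoulder. Value in m: 0 = ring fully up, 0.005 = pressed flush with the shoulder (cell home). The spring pushes up with about 4 N at 0 and 8 N at 0.005, more than the cell's weight.
- eyepiece: Bystander: loose black eyepiece standing upright, up to 46 mm in diameter, 66 mm tall; origin at the centre of its underside. Leave it where it is.
- screwdriver: Bystander: loose yellow-handled screwdriver about 150 mm long lying on the bench, along its own x axis; leave it where it is.
- battery: Bystander: loose black and yellow battery pack, 65 x 40 x 32 mm, origin at the centre of its underside; leave it where it is.

How it is judged:
By the outcome, as a careful person would: the job done as asked, in the order asked, and still so for the second after the job is handed in, while the arm keeps its last pose, push and grip.
It also fails if it takes over 48 s, if anything falls off the work surface, if the arm or the gripper's body presses on something with over 40 N, if the wrist force passes 120 N, or if a joint passes its speed limit or range.

ROBOT

A 7-joint arm with a two-finger parallel gripper is mounted at the origin on the work surface. World frame = base frame: x ahead of the robot, y to its left, z up, the work surface at z = 0. Lengths are in m, angles in rad, forces in N, time in s.
With the tool pointing down it reaches from about 0.4 to 0.85 m from the base axis. Payload 4.5 kg.
Tool frame: the origin (TCP) lies at the very end of the fingers, on their centre line; the grasp point (between the pads) lies 19 mm behind it (tcp_to_grasp is the z of the grasp point in the tool frame, in m); z points along the fingers, y is the line along which they close (so a half turn about z gives the same grasp; the last joint's range is limited). The gripper opens to 88 mm and grips with 3 to 60 N. Pads are 18 mm wide; open, the fingers measure 123 mm over their backs; the gripper's body (75 mm by 187 mm) begins 45 mm behind the grasp point.
Start: joints at [1.226, 0.689, -0.195, 1.565, 0.157, 0.902, -0.215], TCP at [0.231, -0.581, 0.239] pointing down, gripper open.
Joint ranges: [-3.01, 3.01], [-0.46, 2.08], [-1.47, 1.51], [0.13, 2.56], [-1, 4.14], [0.04, 2.09], [-2.66, 2.66]. Speed limits (rad/s): [2.57, 2.57, 3.14, 3.14, 3.14, 3.14, 3.14].

INTERFACE

Orientations are given as a unit quaternion [x, y, z, w].
In Python, from plant import * gives the robot as it stands. The module is installed in compiled form; this text tells all that it offers.
- The arm moves only by the shell command python3 -m jog 'ROWS' [OPENING] [FORCE]. ROWS is JSON, a list that holds one entry, the list of rows, each a list of 6 numbers: the shift along the tool's x, y, z in m, then the turn, a rotation vector about the tool's x, y, z in rad. In form: [[[dx, dy, dz, ax, ay, az], ...]]. A call has 1 to 12 rows; each row shifts and turns the commanded pose from where the row before left it, along the tool's axes as they then stand; what a row does not reach is not made up. A row lasts 1/8 s, in which the tool goes at most 62.5 mm and 10.7 degrees, less where a joint would pass 70% of its speed; a pose out of reach is approached as far as the arm can. A call with a gripper value outside its range is refused whole. OPENING is the finger opening in m, from 0 to 0.0881, set as the call begins (- or left out, the last holds). The fingers move at their own pace and stop on an object; FORCE is the grip in N (left out, the last holds). Time passes only in rows, so rows that do not move let the fingers close. It gives the time, the measured TCP pose, the force, the opening and the grip force at its end, in the units of the state.
- get_state(): the state, without advancing time (a new reading comes with each control period).
- snapshot(name): name is "scene" or "top"; returns a dict with "frame" (480x640x3 uint8, red, green, blue), "mtx" (3x3 intrinsics, pixels), "D" ([k1, k2, p1, p2, k3] as OpenCV has them; the pictures are not rectified), "xyz" and "orientation" of the camera in the world. Camera axes: x right, y down, z forward; pixel columns grow to the right and rows downward; lengths in m; the calibration is good to about 2 mm. A picture is of the moment at which its call begins. There is no depth.
- finish_job(): hands the job in; it is judged then, once.
The state is a dict: "clock": time; "q": joint angles; "qd": joint speeds; "joint_torque": joint torques, N m; "tool_pos": TCP position; "eef_rot": TCP orientation; "contact_force": force on the tool from outside, world axes, zero at the start; "moment": the same for the moment, N m; "opening": opening from 0.0 (shut) to 1.0 (fully open); "finger_force": force on a finger pad.
Only numpy, scipy, OpenCV 4.12 (cv2) and the standard library are available. Lean on these libraries where they do the work, as an engineer would, in place of code of your own. Each camera call takes 0.05 s, during which the arm holds its last target. There are 200 camera calls.

## Working session

There is one attempt and no reset: what is moved stays moved. The work goes in short steps, Python scripts to look and compute and a shell command to move; the robot and the scene stay as the last step left them, time stands still between calls to the robot, and variables do not carry over. Pictures are saved under pics/ and viewed, at most 10 in all, crops included, and the job is handed in when it is done.

```bash
mkdir -p pics; cat > h.py <<'E'
from plant import *
import numpy as np, cv2
from scipy.spatial.transform import Rotation as R
def snap(n,f):
    s=snapshot(n); cv2.imwrite('pics/'+f,cv2.cvtColor(s['frame'],cv2.COLOR_RGB2BGR)); return s
def ray(s,u,v):
    p=cv2.undistortPoints(np.array([[[u,v]]],float),s['mtx'],s['D'])[0,0]
    return R.from_quat(s['orientation']).apply([p[0],p[1],1.])
def at(s,u,v,z):
    d=ray(s,u,v);o=np.array(s['xyz']);return o+d*(z-o[2])/d[2]
def proj(s,P):
    r=R.from_quat(s['orientation']).inv(); c=r.apply(np.array(P,float)-np.array(s['xyz']))
    return cv2.projectPoints(c.reshape(-1,1,3),np.zeros(3),np.zeros(3),np.array(s['mtx']),np.array(s['D']))[0][:,0]
E
python3 - <<'E'
from h import *
import pickle
for n in('top','scene'):
    s=snap(n,n+'0.png');pickle.dump(s,open(n+'0.pkl','wb'));print(n,s['xyz'],s['orientation'],s['mtx'])
st=get_state();print(st)
E
```

```text
top [0.53151348 0.02445438 1.55113174] [ 0.7152649  -0.69792806  0.03084686 -0.01846657] [[595.04130628   0.         310.32284208]
 [  0.         595.04130628 242.52682835]
 [  0.           0.           1.        ]]
scene [1.54308752 0.22810484 0.72548345] [ 0.53057356  0.70412147 -0.36961955 -0.29340421] [[579.82026645   0.         308.40181197]
 [  0.         579.82026645 243.28845512]
 [  0.           0.           1.        ]]
{'clock': 0.1, 'q': array([ 1.22580508,  0.68990946, -0.19454606,  1.56620586,  0.15734268,
        0.90248611, -0.21514666]), 'qd': array([ 0.00022283, -0.00249802, -0.00153092, -0.00300446,  0.00099881,
        0.00140547, -0.00132959]), 'joint_torque': array([-3.03134169e-03, -5.28502393e+01, -1.27170090e+00, -1.53838581e+01,
       -5.26220282e-02,  2.00189905e-03,  5.41189195e-05]), 'tool_pos': array([ 0.2308861 , -0.58020199,  0.23799417]), 'eef_rot': array([ 9.82111102e-01,  1.88300646e-01, -2.15133959e-04, -7.76691924e-04]), 'contact_force': array([-0.05472218,  0.53987899, -0.75391222]), 'moment': array([ 0.00765053, -0.05617583, -0.04355195]), 'finger_force': 0.0, 'opening': 0.9960171024845088}
```

View pics/top0.png

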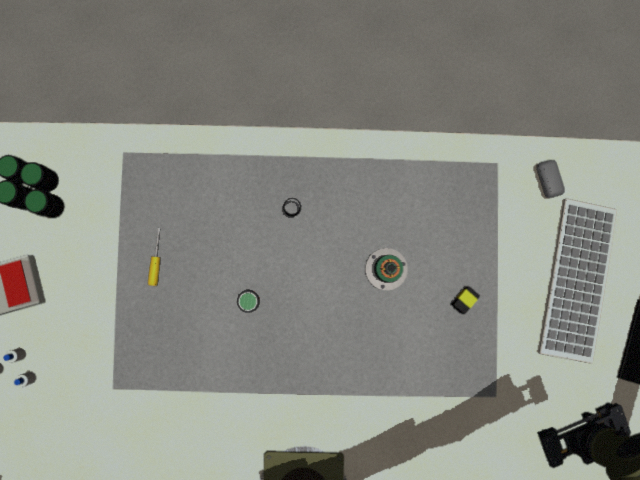

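View pics/scene0.png

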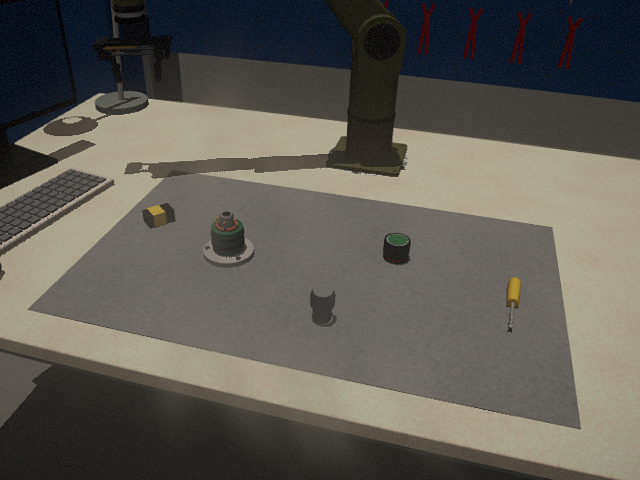

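The top view shows the cell at about (248,301), with its green lens, and the mount at about (386,268). The eyepiece is at (292,207), the battery at (465,300) and the screwdriver at (155,260). Next I'll enlarge the cell and the mount.

```bash
python3 - <<'E'
from h import *
import pickle
s=pickle.load(open('top0.pkl','rb'))
a=cv2.cvtColor(s['frame'],cv2.COLOR_RGB2BGR)
z=lambda u,v,w,k:cv2.resize(a[v-w:v+w,u-w:u+w],None,fx=k,fy=k,interpolation=cv2.INTER_CUBIC)
cv2.imwrite('pics/c1.png',np.hstack([z(248,301,20,10),z(389,268,20,10)]))
for n,u,v,h in(('cell',248,301,.046),('mount foot',386,269.5,.016),('spigot',390,268,.1)):print(n,at(s,u,v,h))
E
```

```text
cell [0.48543496 0.152788   0.046     ]
mount foot [ 0.57405004 -0.1987397   0.016     ]
spigot [ 0.57562194 -0.1963163   0.1       ]
```

View pics/c1.png

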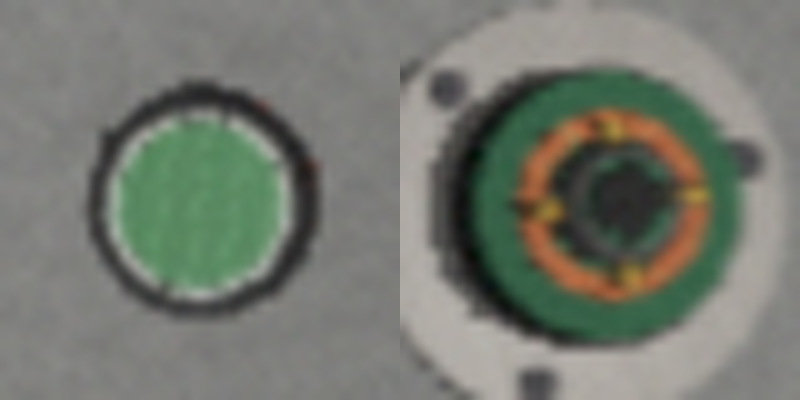

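The cell's lens is centred at about (247.5,300.9). The shoulder centre is at about (389.1,268.1), and the four pins centre on about (390.7,267.7), tilted about 6.5° counter-clockwise in the picture.

```bash
cat >> h.py <<'E'
def togo(P,st=None):
    st=st or get_state(); return R.from_quat(st['eef_rot']).inv().apply(np.array(P)-st['tool_pos'])
E
python3 - <<'E'
from h import *
import pickle
s=pickle.load(open('top0.pkl','rb'))
f=lambda x,y,z:at(s,368.5+x/10,247.5+y/10,z)
c=at(s,247.5,300.9,.046);print('cell',c)
print('shoulder',f(206,206,.07),'ring',f(214,203,.075),'top',f(225,198,.1))
p=[f(x,y,.089) for x,y in((213,128),(295,195),(232,275),(150,211))]
m=np.mean(p,0);print('pins',m,[ (round(np.hypot(*(q-m)[:2]),4),round(np.degrees(np.arctan2(*(q-m)[[1,0]])),1)) for q in p])
print('reproj foot',proj(s,[[m[0],m[1],.016]]))
t=pickle.load(open('scene0.pkl','rb'))
print('scene check cell top, spigot top',proj(t,[[c[0],c[1],.046],[m[0],m[1],.1]]))
print(togo([.48,-.2,.24]),'then',togo([c[0],c[1],.24]))
E
```

```text
cell [0.4856541  0.15405501 0.046     ]
shoulder [ 0.57623137 -0.19862191  0.07      ] ring [ 0.57687403 -0.19986135  0.075     ] top [ 0.57739296 -0.19875298  0.1       ]
pins [ 0.57668397 -0.1998486   0.089     ] [(np.float64(0.0185), np.float64(8.3)), (np.float64(0.0181), np.float64(-83.0)), (np.float64(0.0181), np.float64(-171.6)), (np.float64(0.0181), np.float64(98.2))]
reproj foot [[386.44207365 268.49271325]]
scene check cell top, spigot top [[398.87739547 239.73840134]
 [227.46832254 213.62452303]]
[ 0.37207116 -0.26110476 -0.00163473] then [ 0.50827673 -0.58796054 -0.00112732]
```

```bash
python3 -m jog '[[[0.041,-0.029,0,0,0,0],[0.041,-0.029,0,0,0,0],[0.041,-0.029,0,0,0,0],[0.041,-0.029,0,0,0,0],[0.041,-0.029,0,0,0,0],[0.041,-0.029,0,0,0,0],[0.041,-0.029,0,0,0,0],[0.041,-0.029,0,0,0,0],[0.041,-0.029,0,0,0,0]]]' 0.088 && python3 -m jog '[[[0.0195,-0.0467,0,0,0,0],[0.0195,-0.0467,0,0,0,0],[0.0195,-0.0467,0,0,0,0],[0.0195,-0.0467,0,0,0,0],[0.0195,-0.0467,0,0,0,0],[0.0195,-0.0467,0,0,0,0],[0.0195,-0.0467,0,0,0,0],[0,0,0,0,0,0],[0,0,0,0,0,0]]]'
python3 - <<'E'
from h import *
print(togo([.4857,.154,.020]),get_state()['q'])
E
```

```text
clock: 1.23
tool_pos: [0.478, -0.2003, 0.2385]
eef_rot: [0.982, 0.188, -0.0, -0.0]
contact_force: [0.9, -0.1, 0.6]
opening: 1.003
finger_force: 0.0
clock: 2.35
tool_pos: [0.4831, 0.1516, 0.2384]
eef_rot: [0.982, 0.188, -0.001, 0.001]
contact_force: [0.1, 0.2, 0.0]
opening: 1.0
finger_force: 0.0
[ 0.00356493 -0.00141055  0.21838609] [-0.32839907  0.53466739 -0.10492615  1.92043922  0.08500423  0.69195206
 -1.6764804 ]
```

```bash
python3 -m jog '[[[0.0036,-0.0014,0.03,0,0,0],[0,0,0.05,0,0,0],[0,0,0.05,0,0,0],[0,0,0.045,0,0,0],[0,0,0.03,0,0,0],[0,0,0.0134,0,0,0],[0,0,0,0,0,0],[0,0,0,0,0,0]]]' && python3 -m jog '[[[0,0,0,0,0,0],[0,0,0,0,0,0],[0,0,0,0,0,0],[0,0,0,0,0,0],[0,0,0,0,0,0],[0,0,0,0,0,0],[0,0,0,0,0,0],[0,0,0,0,0,0]]]' 0.03 40 && python3 -m jog '[[[0,0,-0.03,0,0,0],[0,0,-0.05,0,0,0],[0,0,-0.05,0,0,0],[0,0,-0.03,0,0,0],[0,0,0,0,0,0]]]'
python3 - <<'E'
from h import *
s=snap('scene','s1.png');st=get_state();x,y,z=st['tool_pos'];print(st['tool_pos'],st['q'][6])
u,v=proj(s,[[x,y,z]])[0].astype(int);print(u,v)
a=cv2.cvtColor(s['frame'],cv2.COLOR_RGB2BGR)[v-60:v+40,u-70:u+70]
cv2.imwrite('pics/s1c.png',cv2.resize(a,None,fx=5,fy=5,interpolation=cv2.INTER_CUBIC))
print(togo([.5767,-.1992,.16]))
E
```

```text
clock: 3.35
tool_pos: [0.487, 0.1548, 0.0214]
eef_rot: [0.982, 0.188, 0.001, -0.0]
contact_force: [0.3, -0.0, 0.5]
opening: 1.004
finger_force: 0.0
clock: 4.35
tool_pos: [0.4865, 0.1548, 0.0206]
eef_rot: [0.982, 0.188, 0.0, 0.0]
contact_force: [-0.3, -2.7, 5.7]
opening: 0.615
finger_force: 40.0
clock: 4.97
tool_pos: [0.4872, 0.1558, 0.182]
eef_rot: [0.982, 0.188, 0.002, -0.001]
contact_force: [-0.6, 0.3, -1.6]
opening: 0.617
finger_force: 40.0
[0.4861877  0.15538461 0.18050961] -1.7050805434959837
406 184
[-0.04720431  0.36290516  0.02037056]
```

View pics/s1c.png

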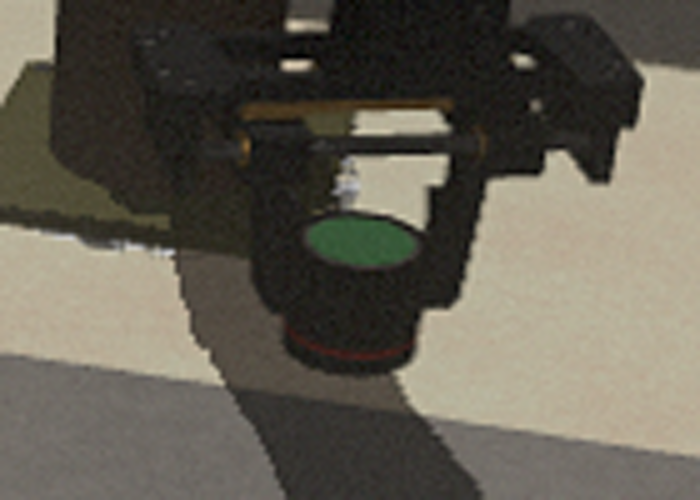

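The cell is held upright between the fingers. In the crop its lens is at (362,240) and the red ring is visible low down. Next I'll move it over the spigot.

```bash
python3 -m jog '[[[-0.0059,0.0454,0,0,0,0],[-0.0059,0.0454,0,0,0,0],[-0.0059,0.0454,0,0,0,0],[-0.0059,0.0454,0,0,0,0],[-0.0059,0.0454,0,0,0,0],[-0.0059,0.0454,0,0,0,0],[-0.0059,0.0454,0,0,0,0],[-0.0059,0.0454,0,0,0,0],[0,0,0.01,0,0,0],[0,0,0,0,0,0],[0,0,0,0,0,0]]]'
python3 - <<'E'
from h import *
st=get_state();print(st['tool_pos'],st['q'],st['contact_force'],st['moment']);print(togo([.577,-.199,.13]))
s=snap('scene','s2.png')
a=cv2.cvtColor(s['frame'],cv2.COLOR_RGB2BGR)[140:280,150:310]
cv2.imwrite('pics/s2c.png',cv2.resize(a,None,fx=4,fy=4,interpolation=cv2.INTER_CUBIC))
E
```

```text
clock: 6.4
tool_pos: [0.5763, -0.1976, 0.1695]
eef_rot: [0.982, 0.19, -0.001, -0.001]
contact_force: [0.1, 0.2, -1.2]
opening: 0.616
finger_force: 40.0
[ 0.57629082 -0.19755235  0.16948069] [ 0.35879886  0.75533596 -0.1837895   1.67912855  0.18774292  0.72653419
 -1.10624487] [ 0.10103645  0.21493273 -1.18418623] [0.01839543 0.02513505 0.02125198]
[0.00015847 0.00169796 0.03947677]
```

View pics/s2c.png

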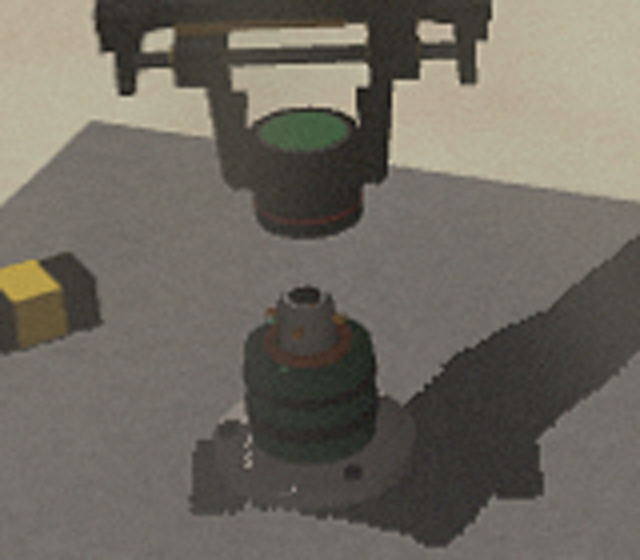

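In the crop the lens centre is at about (304,130) and the cell's lower edge spans x 254–363. The spigot top is at about (304,295), directly below.

```bash
python3 - <<'E'
from h import *
st=get_state();s=snapshot('scene')
f=lambda x,y,z:at(s,149.6+x/4,139.6+y/4,z)
l=f(304,131,.1955);p=f(304,295,.1);print(l,p,l-p,'tcp',st['tool_pos'])
print(R.from_quat(st['eef_rot']).inv().apply(p-l))
E
```

```text
[ 0.5746608  -0.19904044  0.1955    ] [ 0.57679984 -0.20400724  0.1       ] [-0.00213904  0.0049668   0.0955    ] tcp [ 0.57664009 -0.19782269  0.16997629]
[0.00016314 0.00553843 0.09549238]
```

```bash
python3 - <<'E'
from h import *
s=snapshot('scene');t=get_state()['tool_pos']
g=lambda P:np.round((proj(s,P)-[149.6,139.6])*4,1).tolist()
print('mount .1 .07 .016',g([[.5767,-.1992,z] for z in(.1,.07,.016)]))
print('cell top .046, .01',g([[t[0],t[1],z] for z in(t[2]+.026,t[2]-.018)]))
a=cv2.cvtColor(s['frame'],cv2.COLOR_RGB2BGR)[165:245,195:260]
cv2.imwrite('pics/s3c.png',cv2.resize(a,None,fx=7,fy=7,interpolation=cv2.INTER_CUBIC))
g=lambda P:np.round((proj(s,P)-[194.57,164.57])*7,1).tolist()
print('mount .1 .07 .016',g([[.5767,-.1992,z] for z in(.1,.07,.016)]))
print('cell top .046, .01',g([[t[0],t[1],z] for z in(t[2]+.026,t[2]-.018)]))
print('dy1mm',g([[.5767,-.1982,.1]]))
E
```

```text
mount .1 .07 .016 [[312.6, 296.3], [315.8, 344.8], [321.2, 429.0]]
cell top .046, .01 [[303.2, 131.3], [308.1, 208.5]]
mount .1 .07 .016 [[232.3, 343.7], [237.8, 428.7], [247.4, 576.0]]
cell top .046, .01 [[215.8, 54.9], [224.3, 190.1]]
dy1mm [[235.4, 344.2]]
```

View pics/s3c.png

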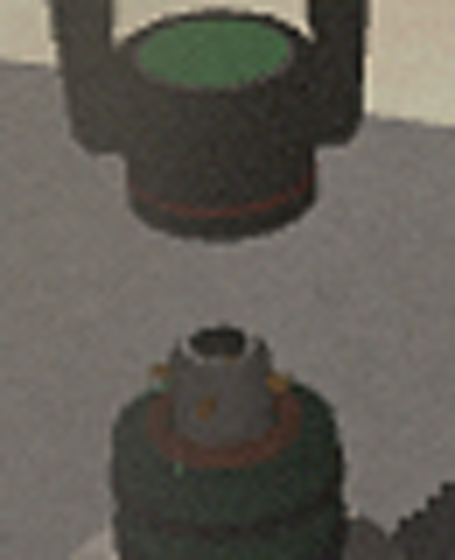

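Relative to the cell, the scene view puts the mount about 3 mm further to −y, while the top view puts it only about 1 mm further. I'll aim at y = −0.2005, which the taper tolerates, and feel my way down.

```bash
python3 -m jog '[[[0.0002,0.003,0.02,0,0,0],[0,0,0.02,0,0,0],[0,0,0.006,0,0,0],[0,0,0.004,0,0,0],[0,0,0.003,0,0,0],[0,0,0.002,0,0,0],[0,0,0,0,0,0]]]'
python3 - <<'E'
from h import *
st=get_state();print(st['tool_pos'],st['contact_force'],st['moment'],togo([.577,-.2005,.112]))
E
```

```text
clock: 7.42
tool_pos: [0.5781, -0.2026, 0.1155]
eef_rot: [0.982, 0.188, 0.0, 0.0]
contact_force: [0.2, 0.3, -1.7]
opening: 0.617
finger_force: 40.0
[ 0.57810438 -0.20259923  0.11552389] [ 0.24938161  0.30157345 -1.70713868] [0.00384653 0.00130727 0.05592077] [-0.00025087 -0.00235998  0.00352304]
```

```bash
python3 -m jog '[[[0,0,0.002,0,0,0],[0,0,0.002,0,0,0],[0,0,0.0015,0,0,0],[0,0,0,0,0,0]]]'
python3 - <<'E'
from h import *
st=get_state();print(st['tool_pos'],st['contact_force'],st['moment'])
E
```

```text
clock: 7.92
tool_pos: [0.5782, -0.2026, 0.1109]
eef_rot: [0.982, 0.188, 0.0, 0.0]
contact_force: [-2.2, 0.7, 6.9]
opening: 0.614
finger_force: 40.0
[ 0.57822126 -0.2025901   0.1109337 ] [-2.24465169  0.71111792  6.88197274] [0.16743832 0.38834006 0.01179704]
```

Contact came at the pin-top height (TCP at 0.111). Now I'll turn under light pressure.

```bash
cat > st.py <<'E'
from h import *
st=get_state();print(st['tool_pos'].round(4),st['contact_force'].round(1),'mom',st['moment'].round(2),'q7',st['q'][6].round(3),'yaw',R.from_quat(st['eef_rot']).as_euler('xyz',degrees=True).round(1))
E
python3 -m jog '[[[-0.0004,-0.0001,0,0,0,0.08],[0,0,0,0,0,0.08],[0,0,0,0,0,0.08],[0,0,0,0,0,0]]]'>/dev/null; python3 st.py; python3 -m jog '[[[0,0,0,0,0,0.08],[0,0,0,0,0,0.08],[0,0,0,0,0,0]]]'>/dev/null; python3 st.py
```

```text
[ 0.5788 -0.2028  0.1109] [-0.4  0.8  6. ] mom [ 0.07  0.06 -0.1 ] q7 -1.288 yaw [ 1.799e+02 -1.000e-01  8.000e+00]
[ 0.5787 -0.2029  0.1109] [-0.6  0.8  5.5] mom [ 0.07  0.04 -0.05] q7 -1.397 yaw [ 1.799e+02 -1.000e-01 -1.200e+00]
```

```bash
for i in 1; do python3 -m jog '[[[0,0,0,0,0,0.08],[0,0,0,0,0,0.08],[0,0,0,0,0,0]]]'>/dev/null; python3 st.py; python3 -m jog '[[[0,0,0,0,0,0.08],[0,0,0,0,0,0.08],[0,0,0,0,0,0]]]'>/dev/null; python3 st.py;python3 -m jog '[[[0,0,0,0,0,0.08],[0,0,0,0,0,0.08],[0,0,0,0,0,0]]]'>/dev/null; python3 st.py; done
```

```text
[ 0.5782 -0.2022  0.11  ] [1.5 0.9 0.7] mom [ 0.22 -0.17  0.01] q7 -1.505 yaw [-1.80e+02 -1.00e-01 -1.03e+01]
[ 0.5776 -0.2024  0.1096] [-0.1  0.1 -1.7] mom [ 0.1  -0.18 -0.01] q7 -1.612 yaw [180.    0.  -19.4]
[ 0.5779 -0.2023  0.1098] [ 0.9  0.5 -0.5] mom [ 0.26 -0.21  0.03] q7 -1.719 yaw [-180.    -0.   -28.5]
```

The load vanished around yaw −19°. I'll go back there and press down gently.

```bash
python3 -m jog '[[[0,0,0,0,0,-0.08],[0,0,0,0,0,-0.08],[0,0,0,0,0,0],[0,0,0.001,0,0,0],[0,0,0.001,0,0,0],[0,0,0,0,0,0]]]'>/dev/null; python3 st.py; python3 -m jog '[[[0,0,0.001,0,0,0],[0,0,0.001,0,0,0],[0,0,0,0,0,0]]]'; python3 st.py
```

```text
[ 0.5776 -0.2026  0.1077] [ 0.8  0.  -2. ] mom [ 0.12 -0.21 -0.05] q7 -1.613 yaw [180.   -0.  -19.5]
clock: 11.05
tool_pos: [0.5776, -0.2026, 0.1057]
eef_rot: [0.985, -0.17, 0.0, 0.0]
contact_force: [0.7, -0.2, -1.3]
opening: 0.612
finger_force: 40.0
[ 0.5776 -0.2026  0.1057] [ 0.7 -0.2 -1.3] mom [ 0.09 -0.2   0.01] q7 -1.613 yaw [180.   -0.  -19.5]
```

The keyways are over the pins: the cell is 5 mm below the pin tops with no load. I'll carry on to the spring ring.

```bash
python3 -m jog '[[[0,0,0.002,0,0,0],[0,0,0.002,0,0,0],[0,0,0.002,0,0,0],[0,0,0.002,0,0,0],[0,0,0.001,0,0,0],[0,0,0,0,0,0],[0,0,0,0,0,0]]]'>/dev/null; python3 st.py; python3 -m jog '[[[0,0,0.001,0,0,0],[0,0,0.001,0,0,0],[0,0,0.001,0,0,0],[0,0,0,0,0,0]]]'; python3 st.py
```

```text
[ 0.5777 -0.2026  0.0968] [ 1.4 -0.4 -2.4] mom [ 0.11 -0.37 -0.02] q7 -1.613 yaw [-180.    -0.   -19.5]
clock: 12.42
tool_pos: [0.5781, -0.2028, 0.0942]
eef_rot: [0.985, -0.17, 0.001, 0.0]
contact_force: [1.3, 0.3, 3.7]
opening: 0.617
finger_force: 40.0
[ 0.5781 -0.2028  0.0942] [1.3 0.3 3.7] mom [ 0.11 -0.33 -0.04] q7 -1.613 yaw [-1.80e+02 -1.00e-01 -1.95e+01]
```

```bash
python3 -m jog '[[[0,0,0.001,0,0,0],[0,0,0.001,0,0,0],[0,0,0.001,0,0,0],[0,0,0,0,0,0]]]' - 55 >/dev/null; python3 st.py; python3 -m jog '[[[0,0,0.001,0,0,0],[0,0,0.0005,0,0,0],[0,0,0,0,0,0],[0,0,0,0,0,0]]]'; python3 st.py
```

```text
[ 0.5781 -0.2027  0.0911] [ 1.9 -0.4  6.4] mom [ 0.05 -0.3   0.02] q7 -1.613 yaw [-1.80e+02 -1.00e-01 -1.95e+01]
clock: 13.42
tool_pos: [0.5782, -0.2028, 0.0906]
eef_rot: [0.985, -0.17, 0.001, 0.0]
contact_force: [1.4, 1.6, 12.6]
opening: 0.614
finger_force: 55.0
[ 0.5782 -0.2028  0.0906] [ 1.4  1.6 12.6] mom [ 0.12 -0.05 -0.  ] q7 -1.613 yaw [-1.80e+02 -1.00e-01 -1.95e+01]
```

The force now rises steeply at a TCP height of 0.0906, which is the shoulder. I'll add a little more press and take a look.

```bash
python3 -m jog '[[[0,0,0.0005,0,0,0],[0,0,0.0005,0,0,0],[0,0,0,0,0,0],[0,0,0,0,0,0],[0,0,0,0,0,0],[0,0,0,0,0,0]]]'; python3 st.py
python3 - <<'E'
from h import *
a=cv2.cvtColor(snapshot('scene')['frame'],cv2.COLOR_RGB2BGR)
c=cv2.resize(a[165:275,170:290],None,fx=5,fy=5,interpolation=cv2.INTER_CUBIC)
cv2.imwrite('pics/e.png',c)
E
```

```text
clock: 14.18
tool_pos: [0.5782, -0.2028, 0.0905]
eef_rot: [0.985, -0.17, 0.001, 0.0]
contact_force: [-1.3, 1.9, 19.2]
opening: 0.615
finger_force: 55.0
[ 0.5782 -0.2028  0.0905] [-1.3  1.9 19.2] mom [0.3  0.33 0.03] q7 -1.613 yaw [-1.80e+02 -1.00e-01 -1.96e+01]
```

View pics/e.png

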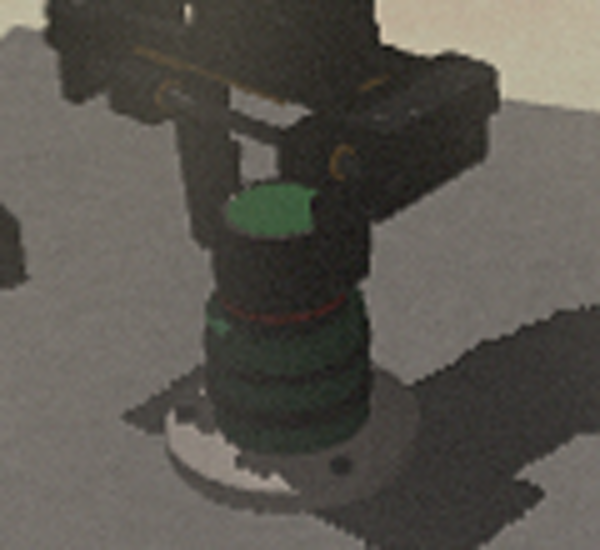

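The cell sits flush on the shoulder, with its red ring at about (290,313) just above the green barrel. The stop is rigid: 6.6 N more force moved it only 0.1 mm.

```bash
python3 -c "from plant import *; print(finish_job())"
```

```text
the job is handed in; nothing more can be done
None
```

I set the lens cell over the spigot, turned it onto the four pins and pressed it home on the shoulder. I handed the job in at about 14 s with the gripper still holding it down at about 19 N; no verdict came back.

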